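# Open the sprung hatch of the model drying box and hold it under its balance point

## Robot

A 6-joint arm with a two-finger parallel gripper is mounted at the origin on a cart in front of the work surface, level with it; the furniture and walls round the work are solid. World frame = base frame: x ahead of the robot, y to its left, z up, the work surface at z = 0. Lengths are in mm, angles in rad, forces in N, time in s.
With the tool pointing down it reaches from about 350 to 775 mm from the base axis. Payload 7.3 kg.
Tool frame: the origin (TCP) lies between the finger pads; the fingertips stand 22 mm ahead of it and the grasp point (between the pads) lies 3 mm ahead of it; z points along the fingers, x is the direction in which the jaws open and shut, and the axes are right-handed (so a half turn about z gives the same grasp; the last joint's range is limited). The gripper opens to 92 mm and grips with 3 to 60 N. Pads are 19 mm wide; open, the fingers measure 130 mm over their backs; the gripper's body (75 mm by 190 mm) begins 47 mm behind the grasp point.
Start: joints at [1.152, 0.342, 1.524, -0, 1.275, -0.146], TCP at [141.434, 505.608, 248.741] pointing down, gripper open.
Joint ranges: [-2.53, 2.53], [-0.77, 2.02], [0.04, 2.7], [-1, 4.14], [0.28, 2.66], [-3.11, 3.11]. Speed limits (rad/s): [2.57, 2.57, 3.14, 3.14, 3.14, 3.14].

## Interface

Orientations are given as [roll, pitch, yaw] about the fixed x, y, z axes, in that order (R = Rz(yaw) Ry(pitch) Rx(roll)).
In Python, from plant import * gives the robot as it stands. The module is installed in compiled form; this text tells all that it offers.
- The arm moves only by the shell command python3 -m handwheel 'ROWS' [OPENING]. ROWS is a JSON object of lists of equal length, an entry for each row: "translation": the shift along the world's x, y, z in units of 15 cm (1.0 is 15 cm), a list of three; "twist": the turn about the world's z in units of 90 degrees (1.0 is 90 degrees). In form: {"translation": [[tx, ty, tz], ...], "twist": [twist, ...]}. A call has exactly 8 rows; each row shifts and turns the pose as measured when the row begins; what a row does not reach is not made up. A row lasts 1/8 s, in which the tool goes at most 62.5 mm and 10.7 degrees, less where a joint would pass 70% of its speed; a pose out of reach is approached as far as the arm can. A call with a number of a shift or a turn outside -1 to 1 is refused whole. A call with a gripper value outside its range is refused whole. OPENING is the closure in counts, from 0 (fully open) to 255 (shut), set as the call begins (- or left out, the last holds). The fingers move at their own pace and stop on an object; the grip force is fixed at half the most. Time passes only in rows, so rows that do not move let the fingers close, or fill a call up. It gives the time, the measured TCP pose, the force and the opening at its end, in the units of the state.
- get_obs(): the state, without advancing time (a new reading comes with each control period).
- capture(name): name is "scene" or "top" or "wrist"; returns a dict with "img" (400x640x3 uint8, red, green, blue), "vertical_fov" (degrees; the focal length in pixels is half the picture's height over the tangent of half this angle, whatever the lens; pixels are square), "cx", "cy" (the principal point, pixels), "distortion" ([k1, k2, p1, p2, k3] as OpenCV has them; the pictures are not rectified), "world_from_camera" (4x4, takes a point from camera to world coordinates). Camera axes: x right, y up, looking along -z (the intrinsics and any distortion apply to the point x, -y, -z); pixel columns grow to the right and rows downward; lengths in mm; the calibration is good to about 2 mm. A picture is of the moment at which its call begins. There is no depth.
- close_job(): hands the job in, once; it reports no verdict.
Trained networks look in the newest picture that a camera, given by its name, has taken for a name from the list of things; names that differ only in an ending like _2 or _b are one class to them, and where a whole thing is asked for, a point or a joint stands for the part that bears it (a point fixed in the world has none). Each returns a list of dicts, best first, with "score" (0 to 1); they miss things now and then, are a little off and sometimes report something else, mostly with a low value. They report only what shows in the picture. A call takes as long as a camera call. They do not tell look-alikes from the thing itself.
- search_frame(camera, label): "position" ([x, y, z] in mm, in the coordinates of the camera as it stood for that picture, good to about 4 mm: the middle of the surface that is visible of it).
- spot_point(camera, label): "position" ([x, y, z] in mm, in the coordinates of the camera as it stood for that picture, good to about 4 mm: a listed point, or the origin of a listed thing).
The state is a dict: "time": time; "joint_positions": joint angles; "dq": joint speeds; "tau": joint torques, N m; "tool_pos": TCP position; "tcp_rot": TCP orientation; "contact_force": force on the tool from outside, world axes, zero at the start; "moment": the same for the moment, N m; "grip_width": finger opening in mm.
Only numpy, scipy, OpenCV 4.12 (cv2) and the standard library are available. Lean on these libraries where they do the work, as an engineer would, in place of code of your own. Each camera call takes 0.05 s, during which the arm holds its last target.

## Task

Take the loose vent lid off the hatch of the drying box by its knob and set it down gently, upright, on the same worktop beside or in front of the box. Then take the hatch by its pull bar, raise it past its balance point, bring it back down until it is just below that point (about 8 degrees under, so that it would sink if you let go), and finish while still holding it there by the bar. Leave the other things where they stand.

Things in the scene. Friction and masses are not known exactly. Their poses are not given: they have to be found in the camera images.
- dryer: Model drying box: a grey box fixed on the worktop, 140 mm deep (its x) by 160 mm wide (its y), 100 mm high, closed on top by the hatch, an aluminium plate 140 x 160 x 12 mm (top face 112 mm above the worktop) with a 48 mm round vent hole in its middle. Origin: centre of the box's underside; x points to its back (the hinge side), z up. It is turned a little to either side.
- hatch (a joint): Angle of the hatch, rad: 0 shut (level), growing as its front edge rises, 1.40 at the open stop. About 1 kg, but a spring carries most of it: less than 2 N at the bar moves it. Balance point at 1.05 rad (60 degrees): below that it sinks shut by itself, above it springs up to the stop by itself. The hinge has almost no friction.
- hatch_hinge (a point): Middle of the hatch's hinge line, 70 mm behind the box's centre and 106 mm above the worktop; the hinge line runs along the box's y. Keep clear of the room's fixed equipment near the box: a round furnace, 530 mm tall, about 0.1 to 0.2 m to its left; a dome mixer, 330 mm tall, between it and the robot; a 300 mm ledge behind it to the right.
- bar_mid (a point): Middle of the hatch's pull bar: round steel, 12 mm diameter, along the box's y, joined to the plate by an arm at each end (78 mm of clear bar between). With the hatch shut it is level, 50 mm out from the front edge of plate and box, 106 mm above the worktop, in free air all round. It lies 190 mm from the hinge line and moves with the hatch on that circle.
- lid_mid (a point): Centre of the loose vent lid (42 mm high), 21 mm above its underside, z up. Spigot of 38 mm diameter, 0 to 8 mm up, hanging loosely in the vent hole; flange of 64 mm diameter, 8 to 14 mm, resting on the hatch; knob: neck 14 mm diameter to 22 mm, widening to a round head of 22 mm diameter from 26 to 42 mm. On the worktop it stands on its spigot, this point 21 mm up.
- vent_lid: The same vent lid as a body, about 90 g; origin at the centre of its underside (the foot of the spigot), z up. A free patch of worktop to set it on lies in front of the box to its left (around x 0.50, y 0.10), between the box and the bystanders there.
- bur_stand: Bystander: white block 34 x 74 x 22 mm with burs standing in it, 46 mm high in all; origin at the centre of its underside, on the worktop.
- stone_model: Bystander: yellowish stone model of one jaw, 56 x 65 x 44 mm; origin at the centre of its underside, on the worktop.
- dappen_dish: Bystander: small white ceramic dish, 32 mm across, 20 mm high; origin at the centre of its underside, on the worktop.
- brown_bottle: Bystander: brown bottle with a white cap, 42 mm across, 98 mm high; origin at the centre of its underside, on the worktop.
- steel_cup: Bystander: small steel cup, 48 mm across, 30 mm high; origin at the centre of its underside, on the worktop.
- small_bottle: Bystander: small bottle with a black cap, 30 mm across, 66 mm high; origin at the centre of its underside, on the worktop.
- plaster_model: Bystander: white plaster model of one jaw, 60 x 71 x 30 mm; origin at the centre of its underside, on the worktop.
Things that resemble listed ones, but are neither listed nor needed, are in the scene too. Leave any orange or turquoise look-alike of the vent_lid alone.

How it is judged (in metres and radians):
On the way, in this order (a step that is already met when the one before it is completed fails the run):
1. the vent lid stands upright on the worktop, let go, with the hatch still shut (height (world z) of lid_mid between 0.012 and 0.03 m and angle between lid_mid's own z axis and vertical below 0.12 rad and contact force between the fingers and vent_lid below 0.1 N and linear speed of vent_lid below 0.03 m/s and value of joint hatch below 0.1 rad), for 0.2 s.
2. the hatch is raised past its balance point (value of joint hatch above 1.1 rad), for 0.1 s.
At the end, for the whole second after the job is handed in: The fingers hold the hatch (over 0.15 N) by its bar (grasp point within 65 mm of the bar's middle), at rest between 0.79 and 1.015 rad (2 to 15 degrees below the balance point); the vent lid stands upright (within 7 degrees), still and let go on the worktop, its centre 12 to 30 mm up (value of joint hatch between 0.79 and 1.015 rad and velocity of joint hatch between -0.1 and 0.1 rad/s and contact force between the fingers and hatch above 0.15 N and distance between the grasp point and bar_mid below 0.065 m and height (world z) of lid_mid between 0.012 and 0.03 m and angle between lid_mid's own z axis and vertical below 0.12 rad and contact force between the fingers and vent_lid below 0.1 N and linear speed of vent_lid below 0.03 m/s); the arm keeps its last pose, push and grip.
It fails at once if the vent lid is dropped or thrown (it moves faster than 0.6 m/s out of the fingers) (linear speed of vent_lid above 0.6 m/s and contact force between the fingers and vent_lid below 0.01 N).
It fails at once if a bystander is moved more than 30 mm (distance of any of bur_stand, stone_model, dappen_dish, brown_bottle, steel_cup, small_bottle, plaster_model from where it was at the start of the episode above 0.03 m).
It also fails if it takes over 58 s, if anything falls off the work surface, if the arm or the gripper's body presses on something with over 40 N, if the wrist force passes 120 N, or if a joint passes its speed limit or range.

## Working session

There is one attempt and no reset: what is moved stays moved. The work goes in short steps, Python scripts to look and compute and a shell command to move; the robot and the scene stay as the last step left them, time stands still between calls to the robot, and variables do not carry over. Pictures are saved under pics/ and viewed, and the job is handed in when it is done.

```bash
mkdir -p pics; cat > h.py <<'E'
from plant import *
import numpy as np, cv2
def snap(cam,name):
    c=capture(cam); cv2.imwrite(f'pics/{name}.png',c['img'][:,:,::-1]); return c
def w(c,p):
    return (np.array(c['world_from_camera'])@np.r_[p,1])[:3]
def K(c):
    f=200/np.tan(np.radians(c['vertical_fov'])/2); return np.array([[f,0,c['cx']],[0,f,c['cy']],[0,0,1.]])
def pix(c,P):
    q=(np.linalg.inv(c['world_from_camera'])@np.r_[P,1])[:3]
    return cv2.projectPoints(np.array([[q[0],-q[1],-q[2]]]),np.zeros(3),np.zeros(3),K(c),np.array(c['distortion']))[0].ravel()
def onplane(c,uv,z):
    u=cv2.undistortPoints(np.array([[uv]],float),K(c),np.array(c['distortion'])).ravel()
    M=np.array(c['world_from_camera']); d=M[:3,:3]@np.array([u[0],-u[1],-1]); o=M[:3,3]
    return o+d*(z-o[2])/d[2]
E
python3 - <<'E'
from h import *
o=get_obs(); print({k:np.round(v,3) for k,v in o.items()})
for cam in ['scene','top','wrist']:
    c=snap(cam,cam+'0'); print(cam,np.round(np.array(c['world_from_camera'])[:3,3]),c['vertical_fov'])
    for l in ['lid_mid','bar_mid','hatch_hinge','dryer']:
        for r in spot_point(cam,l)[:4]:
            P=w(c,r['position']); print(l,round(r['score'],2),np.round(P),np.round(pix(c,P)))
E
```

```text
{'time': np.float64(0.0), 'joint_positions': array([ 1.152,  0.343,  1.525, -0.   ,  1.275, -0.146]), 'dq': array([ 0.001, -0.001,  0.   , -0.001,  0.001,  0.001]), 'tau': array([-1.0000e-03, -4.3124e+01, -2.4422e+01,  7.2000e-02,  5.6000e-02,
       -0.0000e+00]), 'tool_pos': array([141.289, 505.245, 248.044]), 'tcp_rot': array([-3.141e+00,  2.000e-03,  1.298e+00]), 'contact_force': array([-1.185, -0.008, -0.089]), 'moment': array([ 0.035, -0.013,  0.031]), 'grip_width': np.float64(92.05)}
scene [203. 653. 921.] 51.20045274222131
lid_mid 0.9 [637.  -3.  20.] [292. 237.]
lid_mid 0.85 [528.  -6.  23.] [326. 249.]
lid_mid 0.84 [ 665. -166.  126.] [309. 173.]
bar_mid 0.59 [ 541. -145.  103.] [344. 196.]
hatch_hinge 0.84 [ 730. -181.  106.] [293. 169.]
dryer 0.86 [ 658. -167.    1.] [312. 204.]
top [ 526. -114. 1322.] 54.958183293096795
lid_mid 0.85 [ 666. -163.  123.] [334. 185.]
lid_mid 0.82 [534.  -6.  20.] [288. 228.]
lid_mid 0.58 [632.  -3.  23.] [286. 199.]
bar_mid 0.85 [ 544. -145.  104.] [330. 224.]
hatch_hinge 0.68 [ 734. -179.  107.] [338. 164.]
dryer 0.95 [ 660. -160.    5.] [332. 190.]
wrist [ 63. 528. 385.] 66.12728754432294
```

View pics/scene0.png

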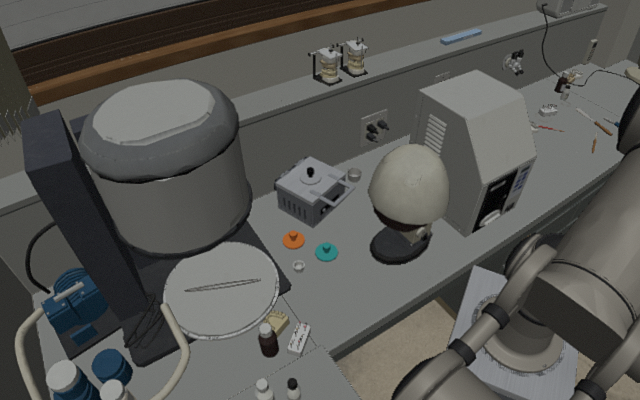

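View pics/top0.png

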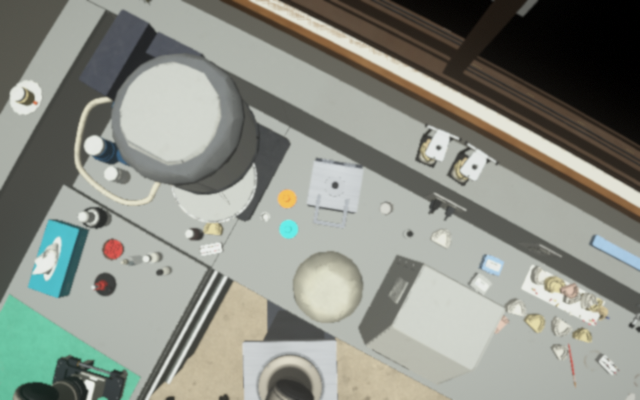

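```bash
python3 - <<'E'
from h import *
a=cv2.imread('pics/scene0.png')[130:290,240:440]; cv2.imwrite('pics/sc_crop.png',cv2.resize(a,None,fx=4,fy=3.7,interpolation=cv2.INTER_CUBIC)[:600])
a=cv2.imread('pics/top0.png')[150:280,230:400]; cv2.imwrite('pics/top_crop.png',cv2.resize(a,None,fx=4.5,fy=4.5,interpolation=cv2.INTER_CUBIC))
for cam in ['top','scene']:
    c=capture(cam)
    for l in ['lid_mid','dryer','bar_mid','hatch_hinge','bur_stand','stone_model','dappen_dish','brown_bottle','steel_cup','small_bottle','plaster_model']:
        for r in spot_point(cam,l)[:3]:
            P=w(c,r['position']); print(cam,l,round(r['score'],2),np.round(P),np.round(pix(c,P)))
E
```

```text
top lid_mid 0.7 [636.  -2.  20.] [286. 198.]
top lid_mid 0.68 [539.  -4.  19.] [287. 227.]
top lid_mid 0.51 [ 666. -166.  122.] [335. 185.]
top dryer 0.64 [ 664. -162.    3.] [333. 189.]
top bar_mid 0.95 [ 543. -145.  102.] [329. 224.]
top hatch_hinge 0.82 [ 735. -178.  105.] [338. 164.]
top bur_stand 0.49 [471. 263.  -2.] [211. 249.]
top stone_model 0.47 [545. 249.  -3.] [215. 227.]
top dappen_dish 0.41 [576.  74.   2.] [265. 217.]
top brown_bottle 0.47 [526. 311.   2.] [197. 233.]
top steel_cup 0.42 [ 593. -340.    1.] [385. 208.]
top small_bottle 0.53 [ 500. -412.    2.] [407. 235.]
top plaster_model 0.57 [ 491. -536.   -1.] [443. 237.]
scene lid_mid 0.84 [532.  -6.  22.] [325. 249.]
scene lid_mid 0.69 [636.  -5.  22.] [292. 237.]
scene lid_mid 0.52 [ 665. -164.  125.] [309. 174.]
scene dryer 0.82 [ 660. -169.   -1.] [312. 204.]
scene bar_mid 0.95 [ 543. -142.  101.] [343. 197.]
scene bar_mid 0.32 [ 590. -339.    1.] [354. 178.]
scene hatch_hinge 0.9 [ 728. -181.  107.] [293. 169.]
scene bur_stand 0.79 [470. 257.  -0.] [299. 341.]
scene bur_stand 0.72 [571.  70.  -5.] [300. 270.]
scene stone_model 0.89 [546. 246.   2.] [274. 324.]
scene dappen_dish 0.53 [570.  71.  -3.] [300. 270.]
scene steel_cup 0.52 [ 591. -336.   -1.] [353. 179.]
```

View pics/sc_crop.png

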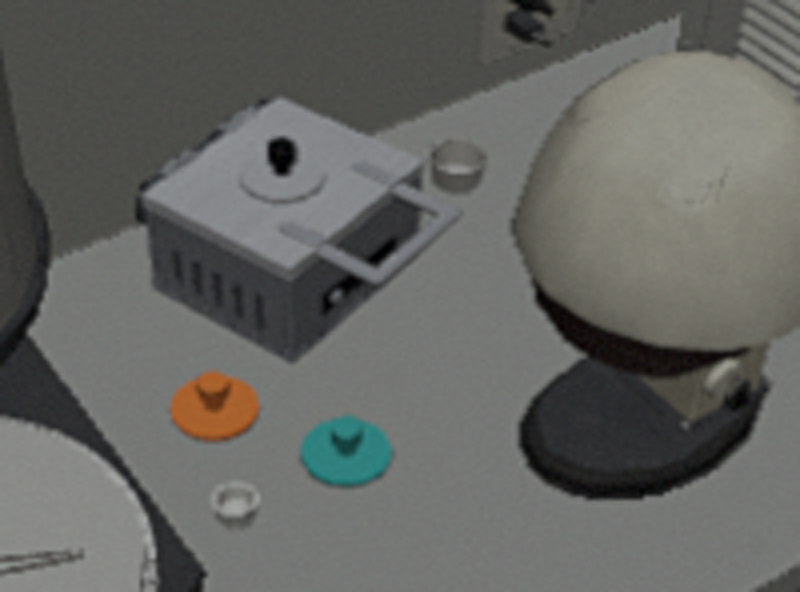

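View pics/top_crop.png

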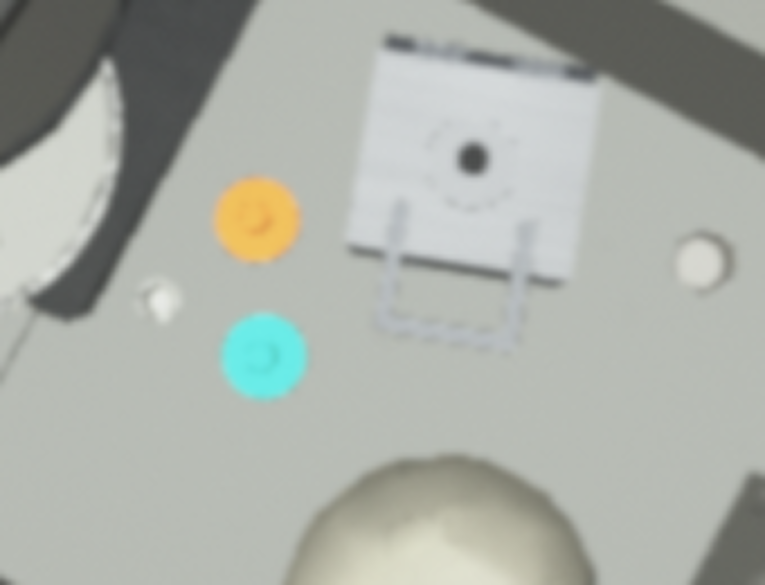

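```bash
python3 - <<'E'
from h import *
c=capture('top'); s=capture('scene')
for z in (200,250,330): 
    print(z,[np.round(onplane(c,p,z)[:2]) for p in [(293,287),(328,287),(363,287),(328,252),(328,322)]])
print('mixer base scene',[np.round(onplane(s,p,20)[:2]) for p in [(371,243),(432,240),(400,264),(395,225)]])
print('furnace base',[np.round(onplane(c,p,z)[:2]) for z in (0,60) for p in [(289,146),(245,219),(258,180),(256,188)]])
print('furnace top r',[np.round(onplane(c,p,z)[:2]) for z in (400,530) for p in [(245,105),(258,130),(180,55),(230,175)]])
E
```

```text
200 [array([363., -32.]), array([ 361., -133.]), array([ 358., -234.]), array([ 461., -136.]), array([ 261., -130.])]
250 [array([371., -36.]), array([ 368., -132.]), array([ 366., -229.]), array([ 464., -135.]), array([ 273., -130.])]
330 [array([382., -41.]), array([ 380., -131.]), array([ 378., -220.]), array([ 469., -133.]), array([ 292., -128.])]
mixer base scene [array([428., -86.]), array([ 276., -174.]), array([330., -52.]), array([ 391., -181.])]
furnace base [array([821., -14.]), array([570., 143.]), array([704.,  96.]), array([677., 103.]), array([807., -19.]), array([568., 131.]), array([696.,  86.]), array([670.,  93.])]
furnace top r [array([838.,  62.]), array([774.,  31.]), array([977., 228.]), array([665., 101.]), array([794.,  38.]), array([739.,  10.]), array([913., 180.]), array([645.,  70.])]
```

```bash
python3 -m handwheel '{"translation": [[0.15,-0.23,0.1],[0.15,-0.23,0.1],[0.15,-0.23,0.1],[0.15,-0.23,0.1],[0.15,-0.23,0.1],[0.15,-0.23,0.1],[0.15,-0.23,0.1],[0.15,-0.23,0.1]], "twist": [-0.06,-0.06,-0.06,-0.06,-0.06,-0.06,-0.06,-0.06]}' -; python3 - <<'E'
from h import *
o=get_obs(); print({k:np.round(o[k],3) for k in ['time','joint_positions','tool_pos','tcp_rot']})
E
```

```text
time: 3.05
tool_pos: [324.0, 222.1, 371.5]
tcp_rot: [3.141, -0.0, 0.525]
contact_force: [0.9, -0.1, -0.6]
grip_width: 91.7
{'time': np.float64(3.05), 'joint_positions': array([ 0.405,  0.015,  1.595, -0.   ,  1.531, -0.12 ]), 'tool_pos': array([323.991, 222.096, 371.456]), 'tcp_rot': array([ 3.141, -0.   ,  0.525])}
```

```bash
python3 -m handwheel '{"translation": [[0.26,-0.3,0],[0.26,-0.3,0],[0.26,-0.3,0],[0.26,-0.3,0],[0.26,-0.3,0],[0.26,-0.3,0],[0.26,-0.3,0],[0.26,-0.3,0]], "twist": [-0.057,-0.057,-0.057,-0.057,-0.057,-0.057,-0.057,-0.057]}' -; python3 - <<'E'
from h import *
c=snap('wrist','w1'); 
for l in ['lid_mid','bar_mid']:
    for r in spot_point('wrist',l)[:3]:
        P=w(c,r['position']); print(l,round(r['score'],2),np.round(P),np.round(pix(c,P)))
snap('scene','s1')
o=get_obs(); print({k:np.round(o[k],3) for k in ['time','joint_positions','tool_pos','tcp_rot']})
E
```

```text
time: 4.05
tool_pos: [643.7, -150.6, 374.5]
tcp_rot: [-3.141, -0.009, -0.215]
contact_force: [1.3, 0.5, 0.7]
grip_width: 91.8
lid_mid 0.91 [635.  -7.  17.] [293.  67.]
lid_mid 0.9 [528.  -7.  22.] [223.  84.]
lid_mid 0.68 [ 663. -168.  126.] [337. 184.]
bar_mid 0.7 [ 547. -144.  103.] [249. 181.]
{'time': np.float64(4.25), 'joint_positions': array([-0.346,  0.568,  0.832,  0.002,  1.736, -0.133]), 'tool_pos': array([ 643.051, -149.989,  372.487]), 'tcp_rot': array([-3.141, -0.006, -0.213])}
```

View pics/w1.png

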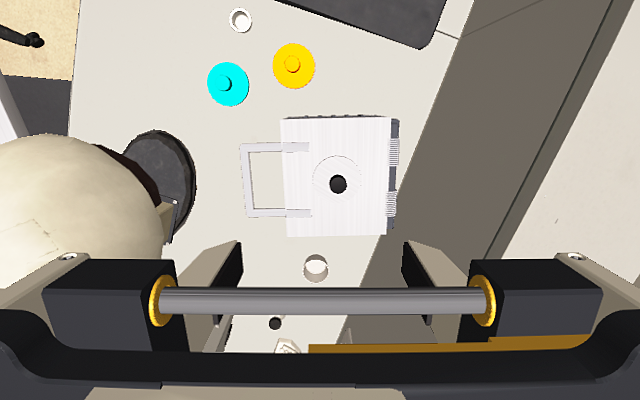

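View pics/s1.png

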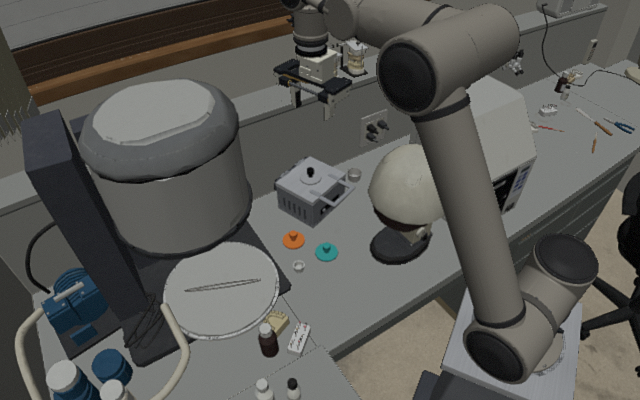

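```bash
python3 - <<'E'
from h import *
from scipy.optimize import least_squares
c=snap('top','t2'); s=snap('scene','s2')
a=cv2.imread('pics/top0.png')[235:335,270:390]; cv2.imwrite('pics/dt.png',cv2.resize(a,None,fx=5,fy=5,interpolation=cv2.INTER_CUBIC))
a=cv2.imread('pics/scene0.png')[135:275,350:470]; cv2.imwrite('pics/ds.png',cv2.resize(a,None,fx=4,fy=4,interpolation=cv2.INTER_CUBIC))
E
```

```text
(no output)
```

View pics/dt.png

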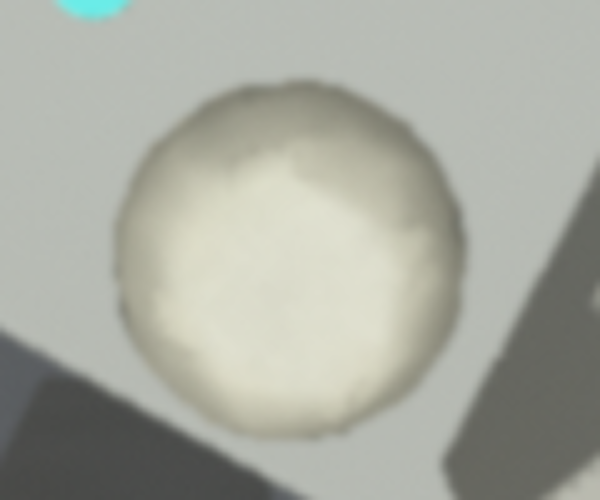

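View pics/ds.png

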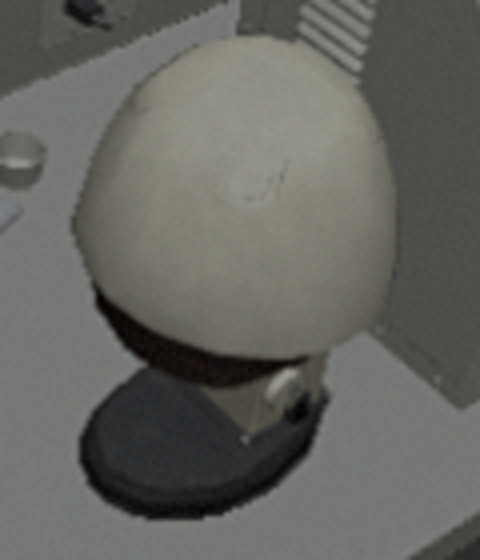

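```bash
python3 - <<'E'
from h import *
c=capture('top'); s=capture('scene')
th=np.linspace(0,2*np.pi,73)
for z in (130,150,170,190,210,230):
    e=np.array([onplane(c,(328+35*np.cos(t),287+35.5*np.sin(t)),z) for t in th])
    q=np.array([pix(s,p) for p in e]); 
    print(z,'xmax',e[:,0].max().round(),'scene L',q[q[:,0].argmin()].round(1),'R',q[q[:,0].argmax()].round(1),'bot',q[q[:,1].argmax()].round(1))
print(get_obs()['time'])
E
```

```text
130 xmax 459.0 scene L [367.3 211.8] R [449.2 220.2] bot [415.9 244.7]
150 xmax 460.0 scene L [367.4 206.2] R [448.9 214.5] bot [415.8 238.5]
170 xmax 461.0 scene L [367.6 200.4] R [448.6 208.7] bot [415.7 232.2]
190 xmax 462.0 scene L [367.7 194.6] R [448.4 202.7] bot [415.6 225.7]
210 xmax 463.0 scene L [367.9 188.5] R [448.1 196.5] bot [415.5 219. ]
230 xmax 465.0 scene L [368.  182.4] R [447.8 190.2] bot [415.4 212.2]
4.45
```

```bash
python3 -m handwheel '{"translation": [[0.0175,-0.0133,-0.16],[0.0175,-0.0133,-0.16],[0.0175,-0.0133,-0.16],[0.0175,-0.0133,-0.16],[0.0175,-0.0133,-0.16],[0.0175,-0.0133,-0.16],[0.0175,-0.0133,-0.16],[0.0175,-0.0133,-0.16]], "twist": [0,0,0,0,0,0,0,0]}' -; python3 - <<'E'
from h import *
c=snap('wrist','w2'); 
for r in spot_point('wrist','lid_mid')[:3]:
        P=w(c,r['position']); print(round(r['score'],2),np.round(P),np.round(pix(c,P)))
print(pix(c,(664,-166,146)))
o=get_obs(); print({k:np.round(o[k],3) for k in ['time','tool_pos','tcp_rot']})
E
```

```text
time: 5.45
tool_pos: [661.4, -154.1, 194.2]
tcp_rot: [3.139, -0.033, -0.196]
contact_force: [-0.2, -0.5, -0.2]
grip_width: 92.0
0.81 [ 665. -164.  127.] [326. 240.]
0.73 [634.  -6.  17.] [254.  42.]
0.62 [529.  -6.  23.] [143.  66.]
[325.60180473 254.14734272]
{'time': np.float64(5.55), 'tool_pos': array([ 660.166, -153.784,  191.737]), 'tcp_rot': array([ 3.14 , -0.027, -0.196])}
```

View pics/w2.png

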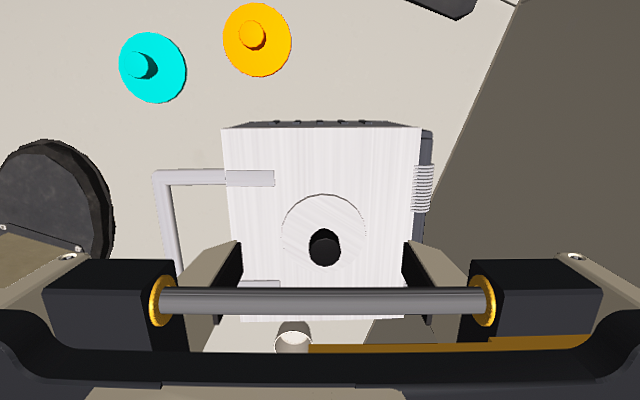

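```bash
python3 -m handwheel '{"translation": [[0.006,-0.03,0],[0.006,-0.03,0],[0.006,-0.025,-0.05],[0.006,0,-0.08],[0,0,-0.08],[0,0,-0.06],[0,0,-0.02],[0,0,0]], "twist": [0,0,0,0,0,0,0,0]}' -; python3 - <<'E'
from h import *
c=snap('wrist','w3')
o=get_obs(); print({k:np.round(o[k],3) for k in ['time','tool_pos','tcp_rot']})
E
```

```text
time: 6.55
tool_pos: [664.4, -166.7, 149.3]
tcp_rot: [3.139, -0.032, -0.195]
contact_force: [0.1, -0.0, 0.4]
grip_width: 92.1
{'time': np.float64(6.6), 'tool_pos': array([ 664.482, -166.682,  149.554]), 'tcp_rot': array([ 3.139, -0.032, -0.195])}
```

View pics/w3.png

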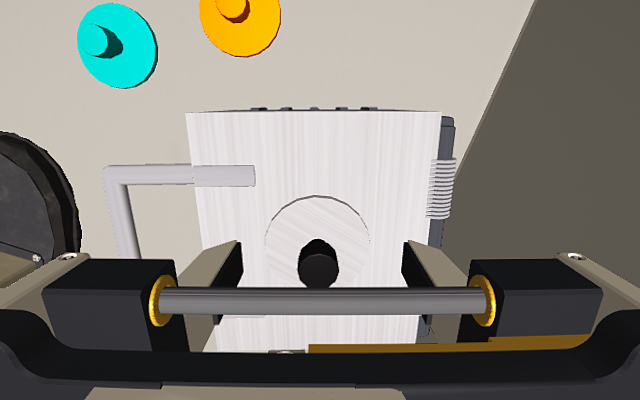

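```bash
python3 -m handwheel '{"translation": [[0,0,-0.015],[0,0,-0.015],[0,0,0],[0,0,0],[0,0,0],[0,0,0],[0,0,0],[0,0,0]], "twist": [0,0,0,0,0,0,0,0]}' 255; python3 - <<'E'
from h import *
o=get_obs(); print({k:np.round(o[k],3) for k in ['time','tool_pos','tcp_rot','grip_width','contact_force']})
E
```

```text
time: 7.6
tool_pos: [665.0, -166.8, 146.1]
tcp_rot: [3.139, -0.034, -0.195]
contact_force: [-0.7, -0.2, 0.1]
grip_width: 20.5
{'time': np.float64(7.6), 'tool_pos': array([ 664.967, -166.792,  146.074]), 'tcp_rot': array([ 3.139, -0.034, -0.195]), 'grip_width': np.float64(20.456), 'contact_force': array([-0.723, -0.228,  0.132])}
```

```bash
python3 -m handwheel '{"translation": [[0,0,0.02],[0,0,0.03],[0,0,0.05],[0,0,0.08],[0,0,0.08],[0,0,0.08],[0,0,0.05],[0,0,0.02]], "twist": [0,0,0,0,0,0,0,0]}' -; python3 - <<'E'
from h import *
c=snap('wrist','w4'); snap('scene','s4')
a=cv2.imread('pics/s4.png')[40:290,230:430]; cv2.imwrite('pics/s4c.png',cv2.resize(a,None,fx=3,fy=2.4,interpolation=cv2.INTER_CUBIC))
o=get_obs(); print({k:np.round(o[k],3) for k in ['time','tool_pos','tcp_rot','grip_width','contact_force']})
E
```

```text
time: 8.6
tool_pos: [665.2, -166.9, 213.0]
tcp_rot: [3.138, -0.036, -0.195]
contact_force: [0.6, 0.1, 0.4]
grip_width: 20.5
{'time': np.float64(8.7), 'tool_pos': array([ 665.165, -166.86 ,  212.626]), 'tcp_rot': array([ 3.138, -0.036, -0.195]), 'grip_width': np.float64(20.957), 'contact_force': array([-0.059,  0.18 , -0.609])}
```

View pics/w4.png

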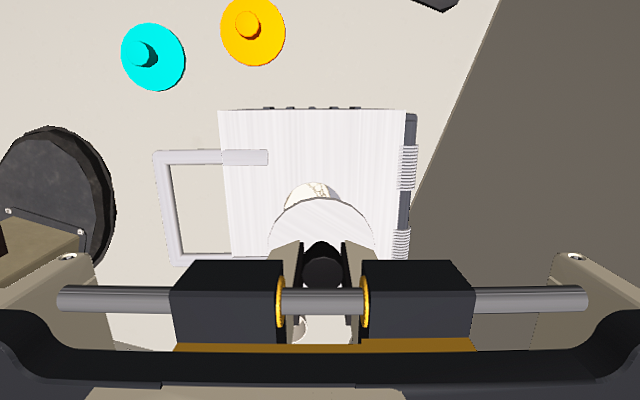

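View pics/s4c.png

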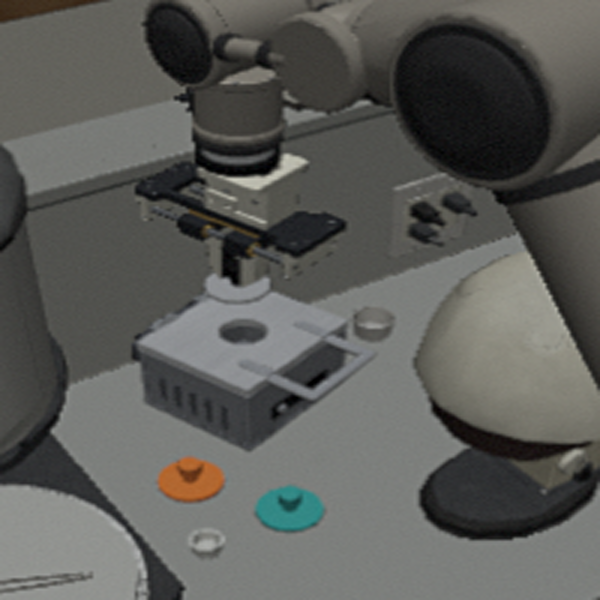

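```bash
python3 -m handwheel '{"translation": [[-0.03,0.05,0],[-0.07,0.1,0],[-0.11,0.16,0],[-0.12,0.18,0],[-0.12,0.18,0],[-0.12,0.18,0],[-0.12,0.18,0],[-0.12,0.18,0]], "twist": [0,0,0,0,0,0,0,0]}' -; python3 -m handwheel '{"translation": [[-0.12,0.18,0],[-0.1,0.14,0],[-0.07,0.1,-0.03],[-0.04,0.06,-0.08],[-0.02,0.03,-0.12],[0,0,-0.12],[0,0,-0.08],[0,0,-0.03]], "twist": [0,0,0,0,0,0,0,0]}' -;  python3 - <<'E'
from h import *
o=get_obs(); print({k:np.round(o[k],3) for k in ['time','tool_pos','tcp_rot','grip_width','contact_force']})
c=snap('wrist','w5'); snap('scene','s5')
a=cv2.imread('pics/s5.png')[130:330,230:430]; cv2.imwrite('pics/s5c.png',cv2.resize(a,None,fx=3,fy=3,interpolation=cv2.INTER_CUBIC))
E
```

```text
time: 9.7
tool_pos: [535.8, 21.6, 207.7]
tcp_rot: [3.14, -0.028, -0.197]
contact_force: [0.1, 0.6, -0.7]
grip_width: 20.8
time: 10.7
tool_pos: [477.4, 103.2, 132.9]
tcp_rot: [3.139, -0.024, -0.195]
contact_force: [-0.0, -0.8, -0.6]
grip_width: 20.9
{'time': np.float64(10.7), 'tool_pos': array([477.374, 103.151, 132.893]), 'tcp_rot': array([ 3.139, -0.024, -0.195]), 'grip_width': np.float64(20.87), 'contact_force': array([-0.037, -0.795, -0.591])}
```

View pics/w5.png

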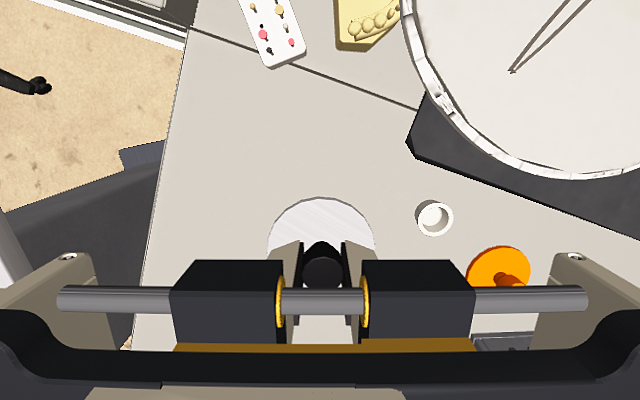

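View pics/s5c.png

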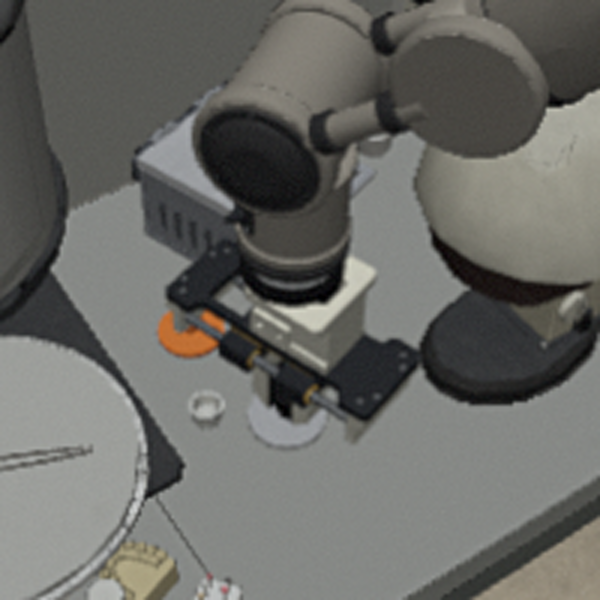

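```bash
python3 -m handwheel '{"translation": [[0.02,-0.01,-0.03],[0.03,-0.01,-0.07],[0.02,0,-0.1],[0.01,0,-0.11],[0,0,-0.1],[0,0,-0.07],[0,0,-0.04],[0,0,-0.01]], "twist": [0,0,0,0,0,0,0,0]}' -;  python3 - <<'E'
from h import *
o=get_obs(); print({k:np.round(o[k],3) for k in ['time','tool_pos','tcp_rot','grip_width','contact_force']})
E
```

```text
time: 11.8
tool_pos: [491.6, 99.5, 48.7]
tcp_rot: [3.14, -0.026, -0.196]
contact_force: [0.6, 0.1, -1.1]
grip_width: 21.0
{'time': np.float64(11.8), 'tool_pos': array([491.591,  99.525,  48.738]), 'tcp_rot': array([ 3.14 , -0.026, -0.196]), 'grip_width': np.float64(20.975), 'contact_force': array([ 0.58 ,  0.108, -1.086])}
```

```bash
python3 -m handwheel '{"translation": [[0,0,-0.008],[0,0,-0.008],[0,0,-0.006],[0,0,-0.006],[0,0,-0.006],[0,0,-0.005],[0,0,-0.004],[0,0,0]], "twist": [0,0,0,0,0,0,0,0]}' -;  python3 - <<'E'
from h import *
o=get_obs(); print({k:np.round(o[k],3) for k in ['time','tool_pos','tcp_rot','grip_width','contact_force']})
E
```

```text
time: 12.8
tool_pos: [492.5, 99.6, 43.1]
tcp_rot: [3.14, -0.029, -0.195]
contact_force: [-0.7, 0.0, -1.2]
grip_width: 20.5
{'time': np.float64(12.8), 'tool_pos': array([492.477,  99.628,  43.119]), 'tcp_rot': array([ 3.14 , -0.029, -0.195]), 'grip_width': np.float64(20.516), 'contact_force': array([-0.651,  0.026, -1.16 ])}
```

```bash
python3 -m handwheel '{"translation": [[0,0,-0.006],[0,0,-0.005],[0,0,-0.005],[0,0,0],[0,0,0],[0,0,0],[0,0,0],[0,0,0]], "twist": [0,0,0,0,0,0,0,0]}' -;  python3 - <<'E'
from h import *
o=get_obs(); print({k:np.round(o[k],3) for k in ['time','tool_pos','tcp_rot','grip_width','contact_force']})
c=snap('wrist','w6')
E
```

```text
time: 13.8
tool_pos: [492.7, 99.8, 42.1]
tcp_rot: [3.141, -0.03, -0.195]
contact_force: [-0.6, 0.0, 1.2]
grip_width: 20.6
{'time': np.float64(13.8), 'tool_pos': array([492.696,  99.777,  42.092]), 'tcp_rot': array([ 3.141, -0.03 , -0.195]), 'grip_width': np.float64(20.617), 'contact_force': array([-0.628,  0.004,  1.177])}
```

View pics/w6.png

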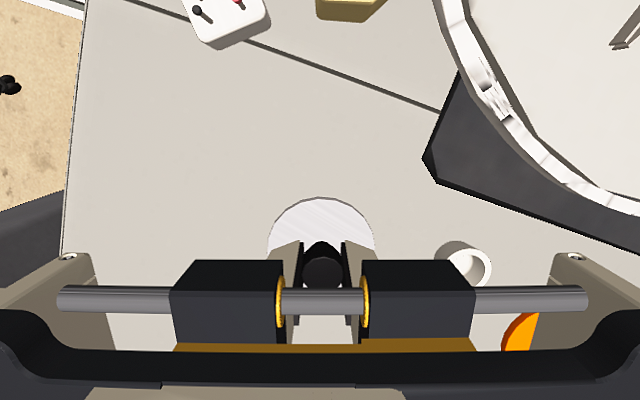

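```bash
python3 -m handwheel '{"translation": [[0,0,-0.008],[0,0,-0.008],[0,0,0],[0,0,0],[0,0,0],[0,0,0],[0,0,0],[0,0,0]], "twist": [0,0,0,0,0,0,0,0]}' -
```

```text
time: 14.85
tool_pos: [492.9, 99.8, 42.0]
tcp_rot: [3.141, -0.031, -0.195]
contact_force: [-1.0, 1.2, 1.5]
grip_width: 20.2
```

```bash
python3 -m handwheel '{"translation": [[0,0,0],[0,0,0],[0,0,0],[0,0,0],[0,0,0],[0,0,0],[0,0,0],[0,0,0]], "twist": [0,0,0,0,0,0,0,0]}' 116; python3 -m handwheel '{"translation": [[0,0,0.02],[0,0,0.03],[0,0,0.05],[0,0,0.08],[0,0,0.1],[0,0,0.15],[0,0,0.15],[0,0,0.15]], "twist": [0,0,0,0,0,0,0,0]}' -; python3 - <<'E'
from h import *
c=snap('wrist','w7'); snap('scene','s7')
for r in spot_point('wrist','lid_mid')[:3]:
        P=w(c,r['position']); print(round(r['score'],2),np.round(P),np.round(pix(c,P)))
a=cv2.imread('pics/s7.png')[130:330,230:430]; cv2.imwrite('pics/s7c.png',cv2.resize(a,None,fx=3,fy=3,interpolation=cv2.INTER_CUBIC))
E
```

```text
time: 15.85
tool_pos: [492.8, 99.7, 41.7]
tcp_rot: [3.141, -0.031, -0.195]
contact_force: [1.1, 0.1, 0.8]
grip_width: 50.5
time: 16.85
tool_pos: [492.2, 99.7, 157.5]
tcp_rot: [3.141, -0.031, -0.195]
contact_force: [-0.5, -1.3, 0.5]
grip_width: 49.9
0.97 [526.  -7.  22.] [369. 291.]
0.64 [631.  -1.  19.] [468. 265.]
0.62 [492. 101.  25.] [316. 199.]
```

View pics/w7.png

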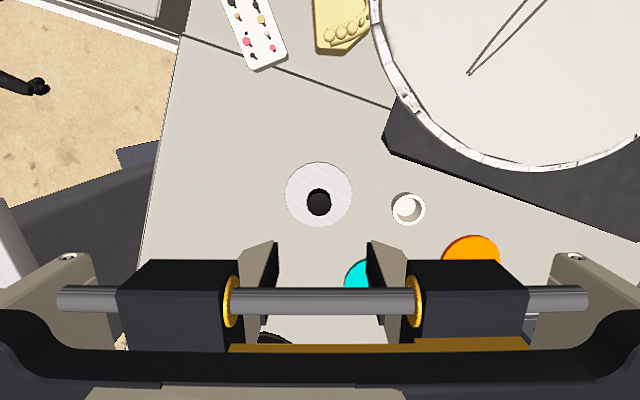

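View pics/s7c.png

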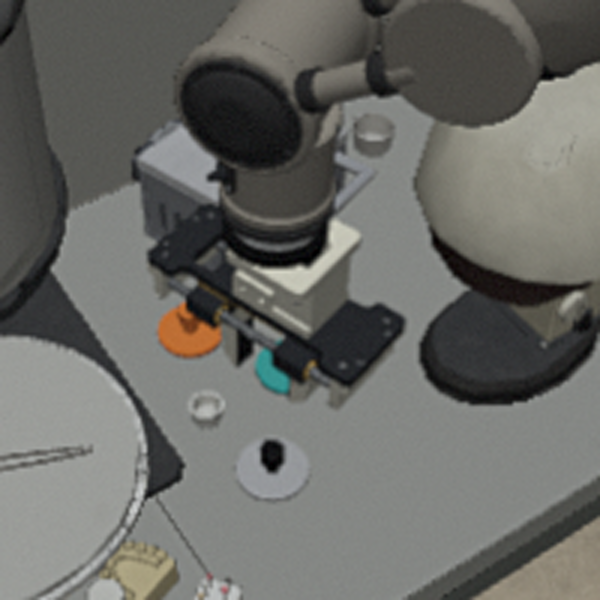

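```bash
python3 -m handwheel '{"translation": [[0.04,-0.08,0.08],[0.05,-0.16,0.1],[0.05,-0.22,0.1],[0.05,-0.24,0.08],[0.05,-0.24,0.04],[0.05,-0.22,0],[0.04,-0.16,0],[0.02,-0.08,0]], "twist": [-0.04,-0.06,-0.06,-0.06,-0.06,-0.06,-0.06,-0.04]}' -;  python3 - <<'E'
from h import *
c=snap('wrist','w8'); snap('scene','s8'); 
for r in spot_point('wrist','bar_mid')[:2]:
        P=w(c,r['position']); print(round(r['score'],2),np.round(P),np.round(pix(c,P)))
snap('top','t8')
o=get_obs(); print({k:np.round(o[k],3) for k in ['time','joint_positions','tool_pos','tcp_rot','grip_width','contact_force']})
E
```

```text
time: 18.0
tool_pos: [541.9, -115.6, 211.5]
tcp_rot: [3.136, -0.021, -0.906]
contact_force: [-0.7, 0.7, 0.0]
grip_width: 50.0
0.9 [ 547. -146.  105.] [351. 227.]
{'time': np.float64(18.2), 'joint_positions': array([-0.338,  0.419,  1.513, -0.016,  1.195,  0.57 ]), 'tool_pos': array([ 541.69 , -113.938,  211.861]), 'tcp_rot': array([ 3.137, -0.02 , -0.901]), 'grip_width': np.float64(49.745), 'contact_force': array([ 0.569, -0.773,  0.513])}
```

View pics/w8.png

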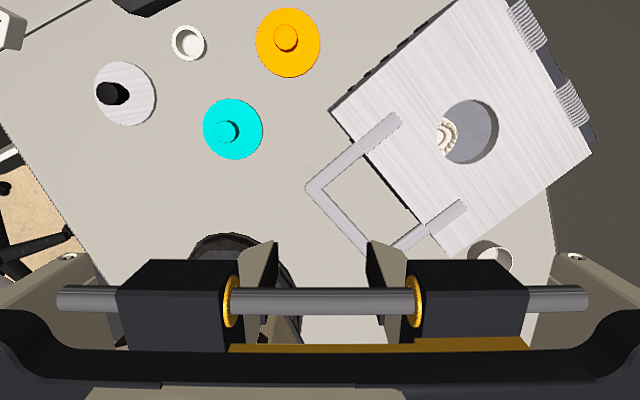

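View pics/s8.png

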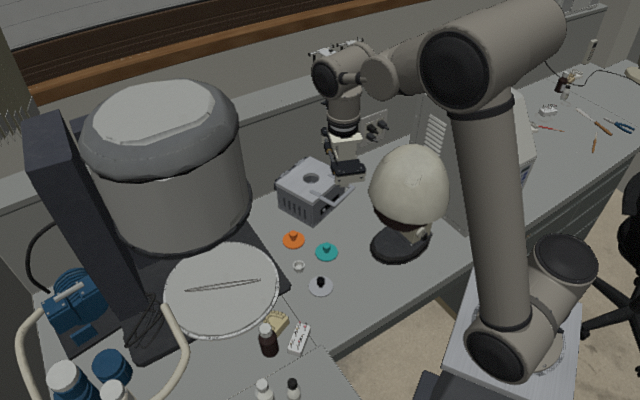

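```bash
python3 - <<'E'
from h import *
c=capture('wrist')
FL=onplane(c,(330,110),112);BR=onplane(c,(591,155),112);FR=onplane(c,(447,259),112)
print(FL,BR,FR,'yaw',np.degrees(np.arctan2(*(FL-FR)[:2])),np.linalg.norm(FL-FR),'center',(FL+BR)/2)
L=onplane(c,(306,187),106); print('outer left corner',L)
for y in (-45,-39,0,39,45):
  b=np.array([546,-145,106])+y*np.array([.19,.982,0]); print(y,b.round(),pix(c,b).round())
E
```

```text
[609.6698013  -70.57360624 112.        ] [ 715.57208023 -256.62475084  112.        ] [ 576.62066161 -228.44455804  112.        ] yaw 11.823707437035024 161.29315874935304 center [ 662.62094076 -163.59917854  112.        ]
outer left corner [550.86743928 -93.25717437 106.        ]
-45 [ 537. -189.  106.] [383. 263.]
-39 [ 539. -183.  106.] [378. 258.]
0 [ 546. -145.  106.] [351. 228.]
39 [ 553. -107.  106.] [321. 194.]
45 [ 555. -101.  106.] [316. 189.]
```

```bash
python3 -m handwheel '{"translation": [[0.016,-0.02,-0.01],[0.016,-0.025,-0.04],[0.016,-0.02,-0.07],[0,-0.01,-0.08],[0,0,-0.08],[0,0,-0.07],[0,0,-0.04],[0,0,-0.01]], "twist": [0,0,0,0,0,0,0,0]}' -;  python3 - <<'E'
from h import *
c=snap('wrist','w9'); snap('scene','s9'); 
a=cv2.imread('pics/s9.png')[100:270,250:470]; cv2.imwrite('pics/s9c.png',cv2.resize(a,None,fx=3.5,fy=3.5,interpolation=cv2.INTER_CUBIC))
for y in (18,):
  b=np.array([545,-142,106])+y*np.array([.2,.98,0]); print(b,pix(c,b))
o=get_obs(); print({k:np.round(o[k],3) for k in ['time','tool_pos','tcp_rot','contact_force']})
E
```

```text
time: 19.25
tool_pos: [548.6, -123.6, 146.7]
tcp_rot: [3.136, -0.019, -0.897]
contact_force: [-0.2, 0.2, 1.1]
grip_width: 49.9
[ 548.6  -124.36  106.  ] [321.23152995 244.67914499]
{'time': np.float64(19.35), 'tool_pos': array([ 548.757, -123.691,  147.188]), 'tcp_rot': array([ 3.136, -0.019, -0.897]), 'contact_force': array([ 0.224, -0.15 ,  0.594])}
```

View pics/w9.png

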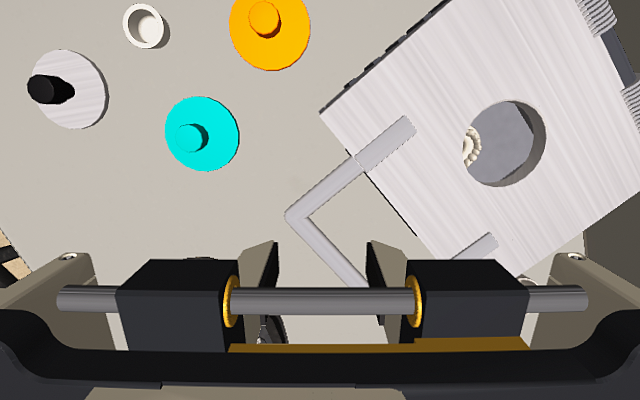

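View pics/s9c.png

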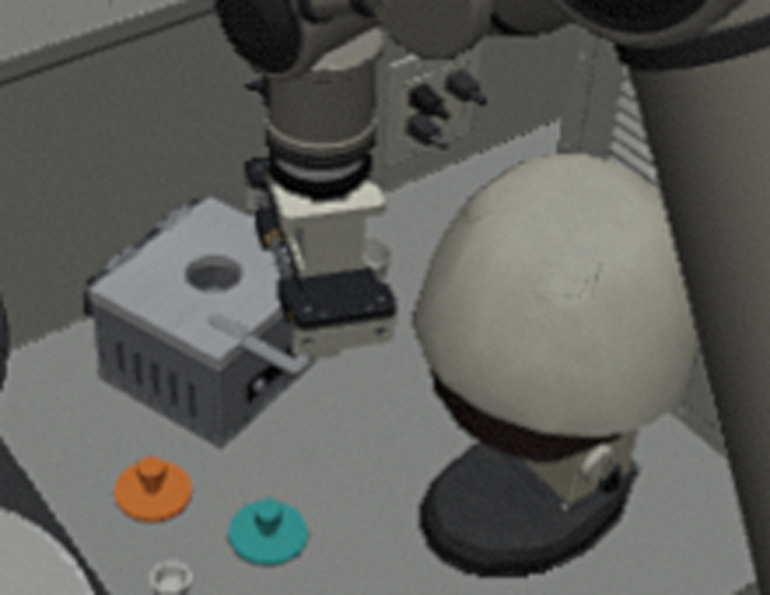

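```bash
python3 -m handwheel '{"translation": [[0,0,-0.02],[0,0,-0.04],[0,0,-0.05],[0,0,-0.05],[0,0,-0.04],[0,0,-0.025],[0,0,-0.01],[0,0,0]], "twist": [0,0,0,0,0,0,0,0]}' -;  python3 - <<'E'
from h import *
c=snap('wrist','w10'); 
o=get_obs(); print({k:np.round(o[k],3) for k in ['time','tool_pos','tcp_rot','contact_force','moment']})
E
```

```text
time: 20.35
tool_pos: [549.1, -123.8, 110.0]
tcp_rot: [3.137, -0.02, -0.897]
contact_force: [0.6, -0.1, 0.6]
grip_width: 49.7
{'time': np.float64(20.4), 'tool_pos': array([ 549.159, -123.816,  110.149]), 'tcp_rot': array([ 3.137, -0.02 , -0.897]), 'contact_force': array([-0.18 ,  0.475, -0.233]), 'moment': array([-0.076,  0.127,  0.037])}
```

View pics/w10.png

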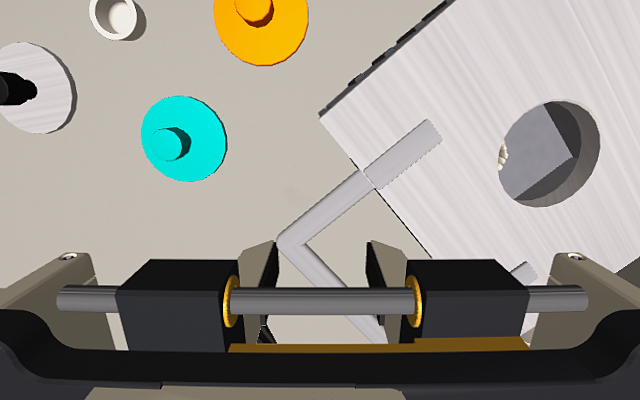

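```bash
python3 - <<'E'
from h import *
c=capture('wrist'); o=get_obs(); yaw=o['tcp_rot'][2]; t=o['tool_pos']
tx=np.array([np.cos(yaw),np.sin(yaw),0]); ty=np.array([np.sin(yaw),-np.cos(yaw),0])
for a in (-25,0,25):
  for b in (-9.5,9.5): print(a,b,pix(c,t+a*tx+b*ty+[0,0,-4]).round())
for y in (-39,0,18,39,45): print(y,pix(c,np.array([545,-142,106])+y*np.array([.2,.98,0])).round())
E
```

```text
-25 -9.5 [272. 259.]
-25 9.5 [274. 291.]
0 -9.5 [321. 258.]
0 9.5 [321. 291.]
25 -9.5 [370. 258.]
25 9.5 [368. 290.]
-39 [385. 342.]
0 [343. 298.]
18 [321. 276.]
39 [295. 248.]
45 [287. 240.]
```

```bash
python3 -m handwheel '{"translation": [[0,0,0],[0,0,0],[0,0,0],[0,0,0],[0,0,0],[0,0,0],[0,0,0],[0,0,0]], "twist": [0,0,0,0,0,0,0,0]}' 255;  python3 - <<'E'
from h import *
c=snap('wrist','w11'); 
o=get_obs(); print({k:np.round(o[k],3) for k in ['time','tool_pos','tcp_rot','contact_force','moment']})
E
```

```text
time: 21.45
tool_pos: [548.0, -122.9, 110.4]
tcp_rot: [3.135, -0.018, -0.894]
contact_force: [-1.2, 0.5, -0.1]
grip_width: 25.8
{'time': np.float64(21.5), 'tool_pos': array([ 548.031, -122.917,  110.349]), 'tcp_rot': array([ 3.135, -0.018, -0.894]), 'contact_force': array([-1.158,  0.828,  0.583]), 'moment': array([0.038, 0.338, 0.543])}
```

View pics/w11.png

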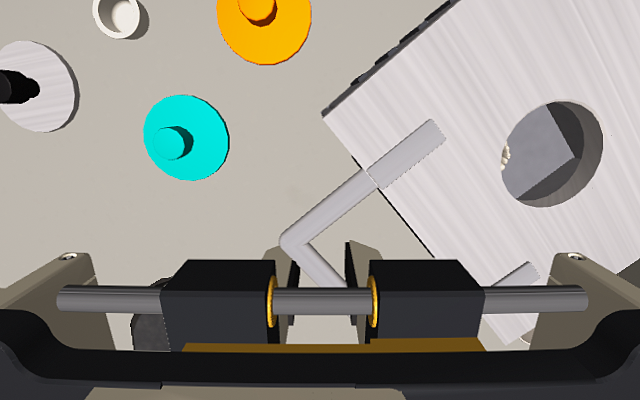

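```bash
python3 -m handwheel '{"translation": [[0,0,0.025],[0.001,0,0.038],[0.005,-0.001,0.063],[0.008,-0.002,0.063],[0.011,-0.002,0.062],[0.014,-0.003,0.062],[0.017,-0.003,0.06],[0.012,-0.002,0.035]], "twist": [0,0,0,0,0,0,0,0]}' -;  python3 - <<'E'
from h import *
c=snap('wrist','w12'); snap('scene','s12')
a=cv2.imread('pics/s12.png')[60:260,250:470]; cv2.imwrite('pics/s12c.png',cv2.resize(a,None,fx=3,fy=3,interpolation=cv2.INTER_CUBIC))
o=get_obs(); print({k:np.round(o[k],3) for k in ['time','tool_pos','tcp_rot','contact_force','moment','grip_width']})
E
```

```text
time: 22.5
tool_pos: [559.0, -124.2, 175.3]
tcp_rot: [3.136, -0.017, -0.893]
contact_force: [1.0, -0.2, -2.3]
grip_width: 24.8
{'time': np.float64(22.6), 'tool_pos': array([ 558.975, -124.176,  175.296]), 'tcp_rot': array([ 3.137, -0.017, -0.893]), 'contact_force': array([-0.302, -0.041, -2.99 ]), 'moment': array([0.679, 0.197, 1.006]), 'grip_width': np.float64(24.284)}
```

View pics/w12.png

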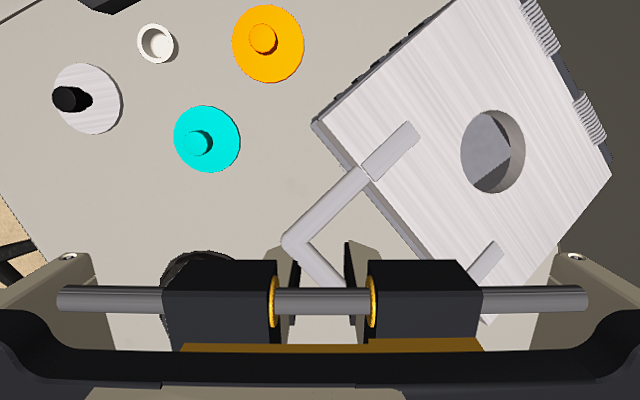

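View pics/s12c.png

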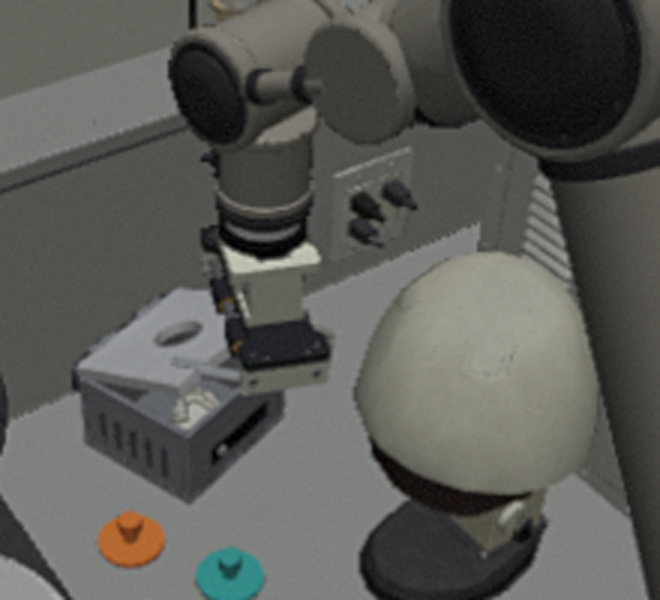

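```bash
python3 -m handwheel '{"translation": [[0.023,-0.005,0.06],[0.026,-0.005,0.058],[0.028,-0.006,0.056],[0.031,-0.006,0.055],[0.034,-0.007,0.053],[0.036,-0.008,0.051],[0.039,-0.008,0.049],[0.024,-0.005,0.029]], "twist": [0,0,0,0.02,0.04,0.05,0.05,0.03]}' -;  python3 - <<'E'
from h import *
c=snap('wrist','w13'); snap('scene','s13')
a=cv2.imread('pics/s13.png')[40:240,250:470]; cv2.imwrite('pics/s13c.png',cv2.resize(a,None,fx=3,fy=3,interpolation=cv2.INTER_CUBIC))
o=get_obs(); print({k:np.round(o[k],3) for k in ['time','tool_pos','tcp_rot','contact_force','moment','grip_width']})
E
```

```text
time: 23.6
tool_pos: [598.0, -132.4, 241.8]
tcp_rot: [3.137, -0.019, -0.582]
contact_force: [2.2, 0.0, -4.4]
grip_width: 16.6
{'time': np.float64(23.7), 'tool_pos': array([ 598.096, -132.396,  241.875]), 'tcp_rot': array([ 3.137, -0.02 , -0.584]), 'contact_force': array([ 1.413, -0.642, -3.243]), 'moment': array([ 0.148, -0.081,  0.451]), 'grip_width': np.float64(15.885)}
```

View pics/w13.png

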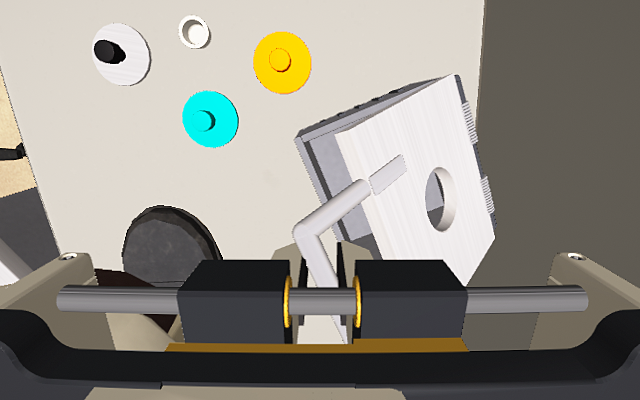

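View pics/s13c.png

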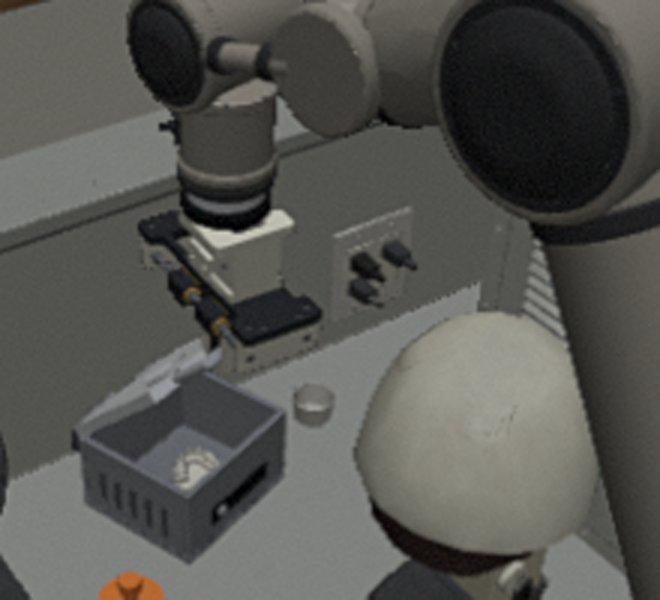

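```bash
python3 -m handwheel '{"translation": [[0.044,-0.009,0.045],[0.046,-0.01,0.043],[0.048,-0.01,0.04],[0.05,-0.01,0.037],[0.052,-0.011,0.035],[0.053,-0.011,0.033],[0.055,-0.011,0.029],[0.056,-0.012,0.027]], "twist": [0.03,0.03,0.03,0.03,0.03,0.03,0.03,0.03]}' -;  python3 - <<'E'
from h import *
c=snap('wrist','w14'); snap('scene','s14')
a=cv2.imread('pics/s14.png')[20:220,230:450]; cv2.imwrite('pics/s14c.png',cv2.resize(a,None,fx=3,fy=3,interpolation=cv2.INTER_CUBIC))
o=get_obs(); print({k:np.round(o[k],3) for k in ['time','tool_pos','tcp_rot','contact_force','moment','grip_width']})
for r in spot_point('wrist','bar_mid')[:2]+spot_point('wrist','hatch_hinge')[:1]:
        P=w(c,r['position']); print(round(r['score'],2),np.round(P),np.round(pix(c,P)))
for r in spot_point('scene','bar_mid')[:2]:
        print(r['score'])
E
```

```text
time: 24.7
tool_pos: [658.9, -145.4, 285.3]
tcp_rot: [3.136, -0.015, -0.206]
contact_force: [-1.0, 2.9, -0.7]
grip_width: 11.3
{'time': np.float64(24.8), 'tool_pos': array([ 659.394, -145.532,  285.546]), 'tcp_rot': array([ 3.136, -0.016, -0.207]), 'contact_force': array([ 0.543,  0.55 , -3.045]), 'moment': array([0.067, 0.043, 0.133]), 'grip_width': np.float64(11.191)}
0.77 [ 658. -166.  281.] [327. 307.]
0.85 [ 732. -181.  105.] [391. 204.]
0.4
```

View pics/w14.png

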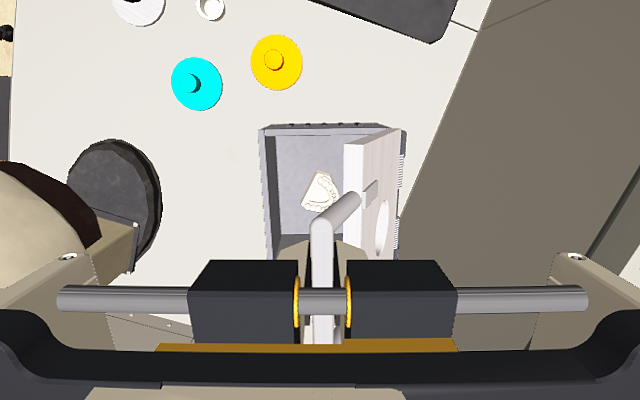

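View pics/s14c.png

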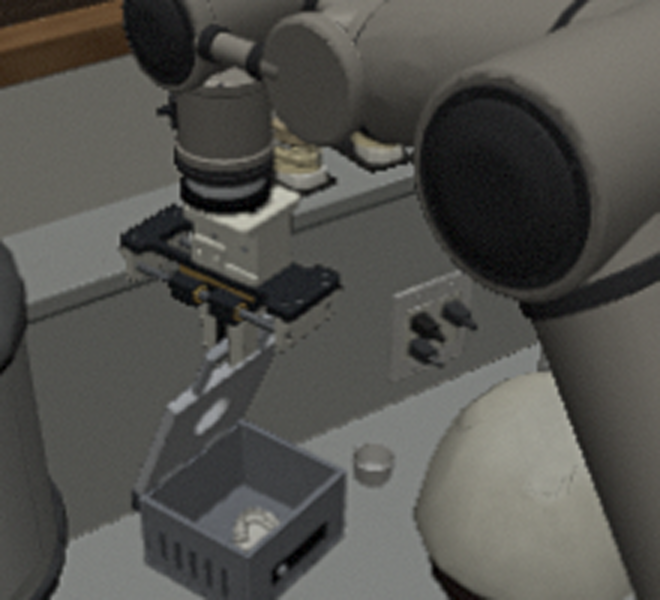

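```bash
python3 -m handwheel '{"translation": [[-0.02,0.004,-0.009],[-0.039,0.008,-0.019],[-0.044,0.009,-0.023],[-0.043,0.009,-0.025],[-0.042,0.009,-0.027],[-0.041,0.009,-0.029],[-0.029,0.006,-0.023],[-0.01,0.002,-0.008]], "twist": [0,0,0,0,0,0,0,0]}' -;  python3 -m handwheel '{"translation": [[0,0,0],[0,0,0],[0,0,0],[0,0,0],[0,0,0],[0,0,0],[0,0,0],[0,0,0]], "twist": [0,0,0,0,0,0,0,0]}' -; python3 - <<'E'
from h import *
c=snap('wrist','w15'); snap('scene','s15')
a=cv2.imread('pics/s15.png')[40:320,230:450]; cv2.imwrite('pics/s15c.png',cv2.resize(a,None,fx=2.1,fy=2.1,interpolation=cv2.INTER_CUBIC))
o=get_obs(); print({k:np.round(o[k],3) for k in ['time','tool_pos','tcp_rot','contact_force','moment','grip_width']})
t=o['tool_pos']; d=t-np.array([548.03,-122.92,0])
back=d[0]*.979-d[1]*.204; print('theta x',np.arccos(1-back/190),'theta z',np.arcsin((t[2]-110.35)/190))
for r in spot_point('wrist','bar_mid')[:2]:
        P=w(c,r['position']); print(round(r['score'],2),np.round(P),np.arctan2(P[2]-106,np.hypot(733-P[0],-180-P[1])))
E
```

```text
time: 25.95
tool_pos: [616.3, -137.0, 259.8]
tcp_rot: [3.135, -0.021, -0.209]
contact_force: [4.0, -0.6, -4.4]
grip_width: 10.8
time: 26.95
tool_pos: [616.4, -137.1, 259.9]
tcp_rot: [3.135, -0.021, -0.209]
contact_force: [3.0, 0.7, -2.8]
grip_width: 11.0
{'time': np.float64(27.05), 'tool_pos': array([ 616.415, -137.063,  259.942]), 'tcp_rot': array([ 3.135, -0.021, -0.209]), 'contact_force': array([ 3.052, -0.86 , -3.741]), 'moment': array([-0.145, -0.553,  0.11 ]), 'grip_width': np.float64(10.702)}
theta x 0.8860828738072344 theta z 0.9064632861618359
0.87 [ 617. -157.  253.] 0.8935705129147385
```

View pics/w15.png

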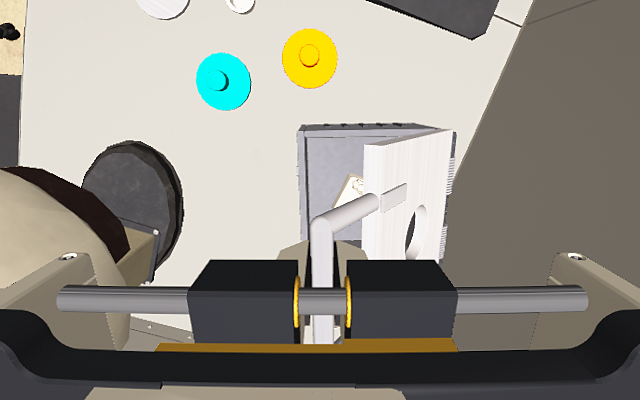

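View pics/s15c.png

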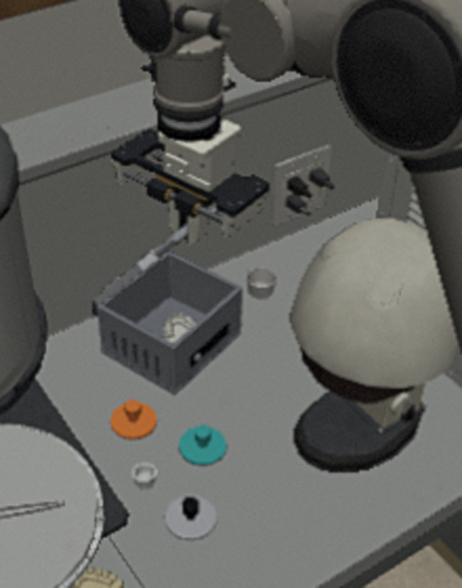

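```bash
python3 - <<'E'
from plant import *
print(close_job())
o=get_obs(); print(o['time'],o['tool_pos'],o['contact_force'],o['grip_width'])
E
```

```text
the job is handed in; nothing more can be done
None
the job is handed in; nothing more can be done
```

I set the vent lid down and brought the hatch back to just below its balance point, then handed the job in at about 27 s with the fingers still on the bar. No verdict was given.

- **Vent lid:** I took it off by its black knob and stood it on the worktop at about (492, 100) mm. The last wrist and scene pictures after release show it upright, with the orange and turquoise look-alikes and the dish beside them where they were.
- **Gripping the bar:** With the jaws square to the bar, the gripper body would have hit the dome mixer. I gripped the bar turned about 40 degrees and straightened the jaws as the hatch rose.
- **Raising the hatch:** It reached about 1.16 rad, measured two ways (arm travel, and the detected bar and hinge). It was held there about 0.3 s before I lowered it.
- **Final angle:** Three estimates gave 0.886, 0.906 and 0.894 rad (allowed 0.79 to 1.015). They differ by up to 0.02 rad, and all sit well inside the band.
- **Final hold:** The arm was still over the last second. The opening was 10.7 to 11 mm on the 12 mm bar, about 20 mm from its middle, with a few newtons at the wrist.

Checks before closing showed nothing wrong. I did not re-measure the bystanders at the end; my pictures show no contact with any.

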